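# Queue the seal blanks in the feed slot

## Robot

A 6-joint arm with a two-finger parallel gripper is mounted at the origin on the work surface. World frame = base frame: x ahead of the robot, y to its left, z up, the work surface at z = 0. Lengths are in m, angles in rad, forces in N, time in s.
With the tool pointing down it reaches from about 0.35 to 0.975 m from the base axis. Payload 4.9 kg.
Tool frame: the origin (TCP) lies on the centre line of the jaws, within the pads' length; the fingertips stand manip.tcp_to_tips ahead of it and the grasp point (between the pads) lies 11 mm behind it (manip.tcp_to_tips is the distance from the TCP to the fingertips, in m); x points along the fingers, y is the direction in which the jaws open and shut, and the axes are right-handed (so a half turn about x gives the same grasp; the last joint's range is limited). The gripper opens to 85 mm and grips with 20 to 120 N. Pads are 22 mm wide; open, the fingers measure 114 mm over their backs; the gripper's body (76 mm by 85 mm) begins 54 mm behind the grasp point. The pads swing forward as they close: fully open they stand 13 mm farther back than shut.
Start: joints at [-1.322, 0.053, 1.613, -0, 1.476, -0.119], TCP at [0.225, -0.583, 0.209] pointing down, gripper open.
Joint ranges: [-3.01, 3.01], [-1.01, 2.22], [0.06, 2.58], [-1.02, 4.17], [0.09, 2.62], [-3.14, 3.14]. Speed limits (rad/s): [2.57, 2.57, 3.14, 3.14, 3.14, 3.14].

## Interface

Orientations are given as a unit quaternion [w, x, y, z].
In Python, from plant import status, imaging, workorder, manip gives the robot as it stands.
- The arm moves only by the tool carry_out, never from a script. Its argument "moves" is one flat list of numbers, 5 for each row, row after row: the opening, from 0 (shut) to 1 (fully open), then the shift along the tool's x, y, z in cm, then the turn about the tool's x in rad. In form: [claw, tx, ty, tz, twist, claw, tx, ty, tz, twist, ...]. A call has 1 to 12 rows; each row is the pose to reach, as a shift and turn from the pose commanded when the call began, along the tool's axes at that moment; what a row does not reach only later rows make up. A row lasts 1/12 s, in which the tool goes at most 41.7 mm and 7.16 degrees, less where a joint would pass 70% of its speed; a pose out of reach is approached as far as the arm can. A call with a gripper value outside its range is refused whole. The fingers move at their own pace and stop on an object; the grip force is fixed at half the most. Time passes only in rows, so rows that repeat a pose let the fingers close. It gives the time, the measured TCP pose, the force and the opening at its end, in the units of the state.
- status.state(): the state, without advancing time (a new reading comes with each control period).
- imaging.grab_frame(name): name is "scene" or "side" or "wrist"; returns the picture (384x512x3 uint8, red, green, blue); there is no depth.
- imaging.camera_info(name): a dict with "K" (3x3 intrinsics, pixels), "R" (3x3) and "t" (3): a world point X has camera coordinates R X + t. Camera axes: x right, y down, z forward; pixel columns grow to the right and rows downward; lengths in m; the calibration is good to about 2 mm. A picture is of the moment at which its call begins: read the wrist's pose just before it. camera_info takes no time and is no camera call; for the wrist camera it gives the pose at the moment of the call.
- workorder.job_done(): hands the job in, once; it reports no verdict.
The state is a dict: "time": time; "joint_pos": joint angles; "joint_vel": joint speeds; "joint_efforts": joint torques, N m; "tool_pos": TCP position; "tool_rot": TCP orientation; "contact_force": force on the tool from outside, world axes, zero at the start; "ft_torque": the same for the moment, N m; "gripper_width": opening from 0.0 (shut) to 1.0 (fully open).
Only numpy, scipy, OpenCV 4.12 (cv2) and the standard library are available. Lean on these libraries where they do the work, as an engineer would, in place of code of your own. Each camera call takes 0.05 s, during which the arm holds its last target.

## Task

Line up the three round seal blanks for engraving: with the fingertips, push them along the green board one at a time through the brass gate into the slot, the dark one first, then the red one, then the pale one, until each is completely past the gate. Only push them: keep every blank standing flat on the board, never lift or tip one, and leave the other things on and around the board where they are. Finish with the hand clear.

Things in the scene. Friction and masses are not known exactly. Their poses are not given: they have to be found in the camera images.
- board: green board fixed on the desk, 212 mm along x, 330 mm along y, 10 mm thick; origin at its underside's centre, z up, yaw within 0.35 rad. Every fence on it is 8 mm high (top 18 mm above the desk), 6 mm thick: a fingertip a few mm above the fences passes over them all and still meets the blanks. The pen (inside x -100..100, y -159..20 mm) opens to +y through the brass gate
- gate (a point): middle of the gate between two brass posts, at the board's floor (10 mm above the desk), board x = 0, y = 23 mm. The gate is 42 mm wide, from y = 20 to 26 mm. In the pen two funnel fences lead to it at 45 degrees, from about x = +-71, y = -26 mm to the gate's edges. Beyond it to +y is the slot
- slot_end (a point): foot of the brass end stop closing the slot, on its centre line (board x = 0, y = 156 mm). The slot is straight, 44 mm wide, y = 26 to 156 mm, 8 mm high walls; it holds the three blanks in single file with 22 mm to spare. A blank pushed in pushes those ahead of it further along
- dark_blank: black-brown horn blank: a plain upright round disc, 36 mm diameter, 24 mm high, 32 g, standing flat and loose on the board in the pen; origin at the centre of its underside. Slides without tipping when pushed by a fingertip just above fence height
- red_blank: red blank: a plain upright round disc, 36 mm diameter, 24 mm high, 30 g, standing flat and loose on the board in the pen; origin at the centre of its underside. Slides without tipping when pushed by a fingertip just above fence height
- pale_blank: pale boxwood blank: a plain upright round disc, 36 mm diameter, 24 mm high, 24 g, standing flat and loose on the board in the pen; origin at the centre of its underside. Slides without tipping when pushed by a fingertip just above fence height
- stamp: finished square stamp, 20 x 20 mm, 45 mm high, pale wood with a red foot, standing loose on the board beside the slot, 60 to 76 mm from the slot's centre line; origin at the centre of its underside. Leave alone
- tin: small round steel tin with a blue rim, 31 mm diameter, 27 mm high, loose on the board beside the slot, 60 to 76 mm from its centre line, on the other side from the stamp; origin at the centre of its underside. Leave alone
- ink_bottle: amber glass ink jar with a black cap, 44 mm diameter, 55 mm high, loose on the desk right (-y) of the board; origin under its centre. Leave alone
- paste_jar: blue ceramic paste jar with a white lid, 60 mm diameter, 40 mm high, loose on the desk left (+y) of the board; origin under its centre. Leave alone
- graver: graver lying on the desk right of the board, 160 mm long along its x, 10 mm thick; origin under its middle. Leave alone

How it is judged:
By the outcome, as a careful person would: the job done as asked, in the order asked, and still so for the second after the job is handed in, with the robot touching nothing.
It also fails if it takes over 66 s, if anything falls off the work surface, if the arm or the gripper's body presses on something with over 40 N, if the wrist force passes 120 N, or if a joint passes its speed limit or range.

## Working session

There is one attempt and no reset: what is moved stays moved. The work goes in short steps, Python scripts to look and compute and a tool call to move; the robot and the scene stay as the last step left them, time stands still between calls to the robot, and variables do not carry over. Pictures are saved under pics/ and viewed, and the job is handed in when it is done.

Besides the shell and the picture viewer there is one more tool, called after ">>>" as name(argument=value, ...) on one line, values as JSON. carry_out: Moves the arm, as the interface text tells. Its arguments: {"type":"object","properties":{"moves":{"type":"array","items":{"type":"number"}}},"required":["moves"]}

```bash
mkdir -p pics; ls
cat > h.py <<'E'
import numpy as np, cv2
from plant import status, imaging, workorder, manip
def snap(n,f):
    im=imaging.grab_frame(n); ci=imaging.camera_info(n)
    cv2.imwrite('pics/'+f,cv2.cvtColor(im,cv2.COLOR_RGB2BGR)); return im,ci
def cast(ci,u,v,z):
    K,R,t=[np.array(ci[k]) for k in('K','R','t')]
    d=R.T@np.linalg.solve(K,[u,v,1.]); c=-R.T@t
    return c+d*(z-c[2])/d[2]
def proj(ci,X):
    K,R,t=[np.array(ci[k]) for k in('K','R','t')]
    p=K@(R@np.array(X)+t); return p[:2]/p[2]
E
python3 - <<'E'
from h import *
print(status.state(), manip.tcp_to_tips)
for n in('scene','side','wrist'):
    im,ci=snap(n,n+'0.png'); R=np.array(ci['R']);print(n,-R.T@np.array(ci['t']),R[2])
E
```

```text
pics
{'time': 0.0, 'joint_pos': array([-1.32200676e+00,  5.33699512e-02,  1.61431454e+00, -4.09509891e-05,
        1.47600485e+00, -1.19011678e-01]), 'joint_vel': array([ 0.0017664 , -0.00108435,  0.00055602, -0.00015421, -0.00039848,
       -0.00032654]), 'joint_efforts': array([ 1.15906027e-03, -3.93683660e+01, -3.70172524e+01, -1.10023478e-05,
        7.07971340e-03, -2.17717411e-05]), 'tool_pos': array([ 0.22454096, -0.58254209,  0.20774269]), 'tool_rot': array([-0.12856815, -0.69512038, -0.13004574,  0.69524528]), 'contact_force': array([ 0.15023281, -1.13913093,  0.12558879]), 'ft_torque': array([-0.00434548,  0.00267154, -0.01622715]), 'gripper_width': 0.9987159890478727} 0.008
scene [1.69384234 0.58088448 1.07334121] [-0.69711104 -0.35345317 -0.62378446]
side [ 0.50362855 -1.00403067  0.64790904] [ 0.03224346  0.86473279 -0.50119613]
wrist [ 0.29858153 -0.55361576  0.37299552] [-0.28881995 -0.11037795 -0.95099934]
```

View pics/scene0.png

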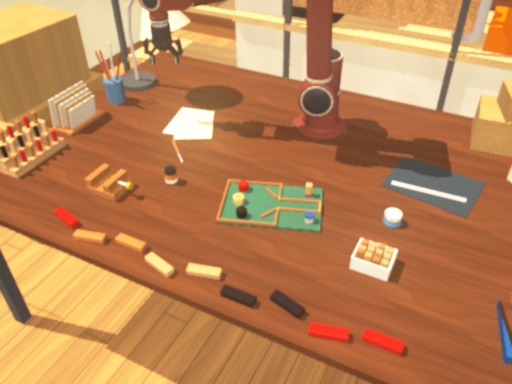

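View pics/side0.png

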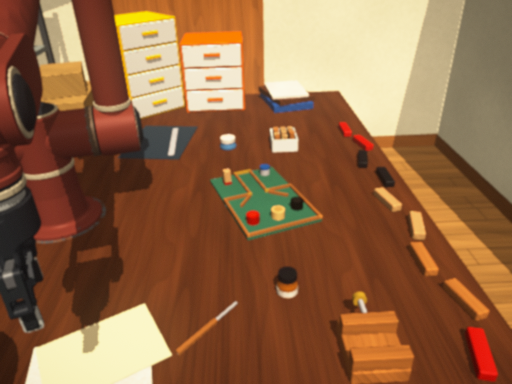

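View pics/wrist0.png

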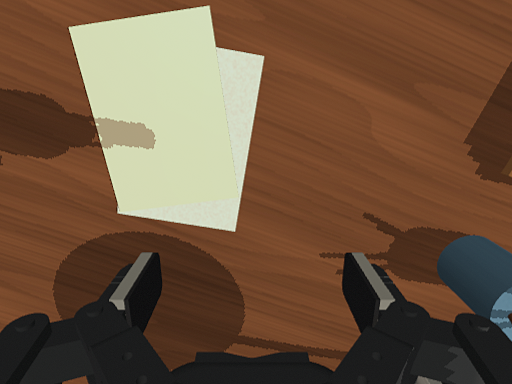

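The scene picture shows the board near (272,205), with red at (243,186), pale at (239,200), dark at (241,212), the stamp at (309,189) and the tin at (309,217). The side picture shows the same layout near (265,200). I'll measure these roughly first.

Run:
```python
from h import *
for n,c,b in (('scene',[(229,180),(326,186),(322,231),(218,226)],dict(red=(243,184),pale=(239,197),dark=(241,210))),('side',[(211,181),(277,164),(322,215),(248,236)],dict(red=(253,215),pale=(278,210),dark=(297,202)))):
    ci=imaging.camera_info(n)
    print(n,[cast(ci,*p,.015)[:2].round(3) for p in c])
    for k,p in b.items(): print(k,cast(ci,*p,.028)[:2].round(3))
s=status.state()
from scipy.spatial.transform import Rotation as Ro
print(Ro.from_quat(s['tool_rot'],scalar_first=True).as_matrix().round(3))
```

```text
scene [array([ 0.511, -0.144]), array([0.392, 0.173]), array([0.609, 0.243]), array([ 0.733, -0.058])]
red [ 0.524 -0.081]
pale [ 0.591 -0.059]
dark [ 0.646 -0.022]
side [array([0.409, 0.142]), array([0.621, 0.238]), array([ 0.713, -0.071]), array([ 0.513, -0.149])]
red [ 0.529 -0.076]
pale [ 0.597 -0.057]
dark [ 0.652 -0.022]
[[-0.     0.36  -0.933]
 [ 0.002 -0.933 -0.36 ]
 [-1.    -0.002 -0.   ]]
```

>>> carry_out(moves=[1,-9,-46,-59.5,0,1,-9,-46,-59.5,0,1,-9,-46,-59.5,0,1,-9,-46,-59.5,0,1,-9,-46,-59.5,0,1,-9,-46,-59.5,0,1,-9,-46,-59.5,0,1,-9,-46,-59.5,0,1,-9,-46,-59.5,0,1,-9,-46,-59.5,0,1,-9,-46,-59.5,0,1,-9,-46,-59.5,0])

```text
time: 1.15
tool_pos: [0.4825, -0.1566, 0.2685]
tool_rot: [0.129, 0.695, 0.129, -0.695]
contact_force: [1.1, -1.0, -0.5]
gripper_width: 0.999
```

>>> carry_out(moves=[1,-3,-14.5,-19,0,1,-3,-14.5,-19,0,1,-3,-14.5,-19,0,1,-3,-14.5,-19,0,1,-3,-14.5,-19,0,1,-3,-14.5,-19,0,1,-3,-14.5,-19,0,1,-3,-14.5,-19,0,1,-3,-14.5,-19,0])

```text
time: 1.9
tool_pos: [0.6068, 0.0448, 0.2977]
tool_rot: [-0.129, -0.695, -0.129, 0.696]
contact_force: [0.7, 0.3, -0.2]
gripper_width: 1.002
```

Run:
```python
from h import *
im,ci=snap('wrist','w1.png'); print(ci); s=status.state();print(s['joint_pos'],s['tool_pos'],s['joint_vel'])
import pickle; pickle.dump((im,ci),open('w1.pkl','wb'))
```

```text
{'K': array([[314.44461492,   0.        , 251.65425618],
       [  0.        , 314.44461492, 193.92187374],
       [  0.        ,   0.        ,   1.        ]]), 'R': array([[ 3.59385164e-01, -9.33189218e-01,  4.31720982e-04],
       [-8.87138537e-01, -3.41506749e-01,  3.10416424e-01],
       [-2.89529825e-01, -1.11942054e-01, -9.50600577e-01]]), 't': array([-0.17617615,  0.48547495,  0.64522367])}
[-4.92654098e-02 -2.31599164e-02  1.54316583e+00 -3.35326098e-04
  1.62260408e+00  1.15453824e+00] [0.60670697 0.04427507 0.29787299] [-0.01471484 -0.0094154   0.00609309  0.00134198 -0.00151428  0.00344225]
```

View pics/w1.png

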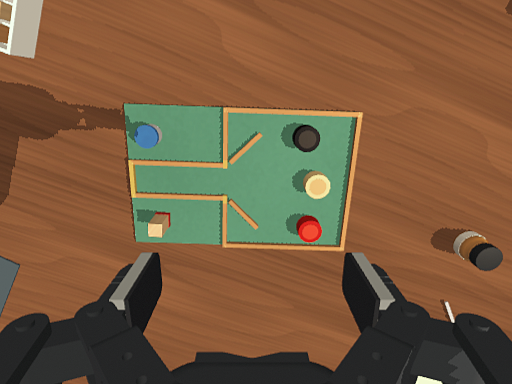

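The wrist picture shows the whole board. The dark blank is at (306,137), the pale one at (317,185) and the red one at (309,228). The gate is at about (226,181), and the slot runs left to (132,178).

Run:
```python
from h import *
import pickle
im,ci=pickle.load(open('w1.pkl','rb'))
c=cv2.resize(im[90:260,110:380],None,fx=2.9,fy=2.9,interpolation=cv2.INTER_CUBIC)
cv2.imwrite('pics/w1z.png',cv2.cvtColor(c,cv2.COLOR_RGB2BGR))
```

```text
(no output)
```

View pics/w1z.png

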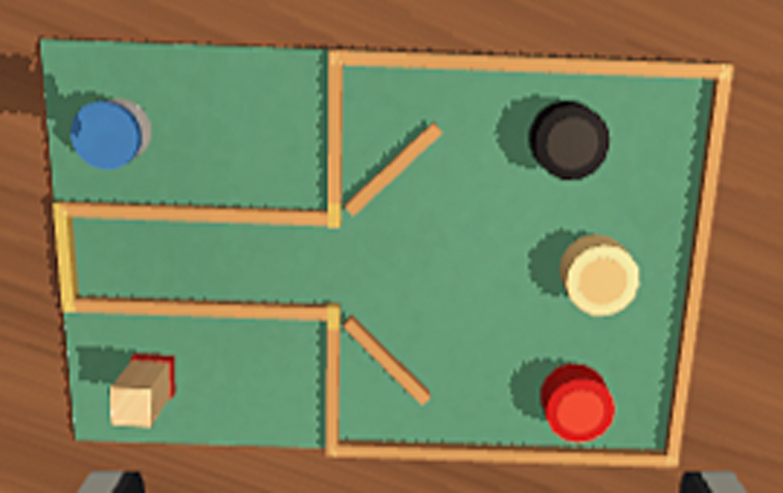

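```bash
cat >> h.py <<'E'
def fitboard(ci,pts):
    W=np.array([cast(ci,*p,z)[:2] for p,_,z in pts]); B=np.array([b for _,b,_ in pts])/1e3
    wc,bc=W.mean(0),B.mean(0); a=B-bc;w=W-wc
    th=np.arctan2((a[:,0]*w[:,1]-a[:,1]*w[:,0]).sum(),(a*w).sum())
    Rb=np.array([[np.cos(th),-np.sin(th)],[np.sin(th),np.cos(th)]])
    o=wc-Rb@bc; print('resid mm',((W-(B@Rb.T+o))*1e3).round(1).tolist()); return th,o
def tob(w,th,o):
    Rb=np.array([[np.cos(th),-np.sin(th)],[np.sin(th),np.cos(th)]]); return (np.array(w)[:2]-o)@Rb*1e3
def tow(b,th,o):
    Rb=np.array([[np.cos(th),-np.sin(th)],[np.sin(th),np.cos(th)]]); return Rb@(np.array(b)/1e3)+o
E
python3 - <<'E'
from h import *
import pickle
im,ci=pickle.load(open('w1.pkl','rb'))
f=lambda x,y:(110+(x+.5)/2.9-.5,90+(y+.5)/2.9-.5)
th,o=fitboard(ci,[(f(40,40),(106,165),.01),(f(76,440),(-106,165),.01),(f(732,67),(106,-165),.018),(f(676,466),(-106,-165),.018),(f(334,227),(21,23),.018),(f(334,306),(-21,23),.018)])
print(th,o)
for k,p in dict(dark=(570,140),pale=(602,280),red=(579,408)).items():
    w=cast(ci,*f(*p),.034); print(k,w.round(4),tob(w,th,o).round(1))
for k,p,z in (('tin',(106,134),.037),('stamp',(132,408),.055)):
    w=cast(ci,*f(*p),z); print(k,tob(w,th,o).round(1))
pickle.dump((th,o),open('board.pkl','wb'))
hsv=cv2.cvtColor(im,cv2.COLOR_RGB2HSV)
for k,m in dict(red=((hsv[...,0]<6)&(hsv[...,1]>180)&(hsv[...,2]>200)),dark=(hsv[...,2]<85)).items():
    m=m.copy();m[:, :270]=0;m[:,350:]=0;m[:110]=0;m[246:]=0
    n,l,s,c=cv2.connectedComponentsWithStats(m.astype(np.uint8)); i=1+np.argmax(s[1:,4]); print(k,s[i],c[i])
E
```

```text
resid mm [[-0.3, -0.3], [0.5, -0.6], [-0.8, 0.3], [0.0, 0.6], [0.0, 0.1], [0.6, -0.1]]
0.3320083899544328 [0.55594532 0.04301616]
dark [ 0.6513 -0.0172  0.034 ] [ 70.5 -88. ]
pale [ 0.5945 -0.0599  0.034 ] [   2.9 -109.8]
red [ 0.5278 -0.0777  0.034 ] [ -66.  -104.9]
tin [ 66.  127.5]
stamp [-64.2 118. ]
red [299 221  23  21 386] [309.72020725 231.10880829]
dark [292 124  28  28 593] [305.50084317 137.80607083]
```

Run:
```python
from h import *
import pickle
from scipy.spatial.transform import Rotation as Ro
im,ci=pickle.load(open('w1.pkl','rb'))
s=status.state(); M=Ro.from_quat(s['tool_rot'],scalar_first=True).as_matrix(); print(M.round(4), manip.tcp_to_tips, [a for a in dir(manip) if a[0]!='_'])
for a in (-.011,-.005,0,.008,.021):
  print(a,[proj(ci,s['tool_pos']+M@np.array([a,y,z])).round(0).tolist() for y in(-.0425,.0425) for z in (-.011,.011)])
```

```text
[[-1.000e-03  3.588e-01 -9.334e-01]
 [-3.000e-04 -9.334e-01 -3.588e-01]
 [-1.000e+00 -1.000e-04  1.100e-03]] 0.008 ['IKError', 'tcp_to_tips']
-0.011 [[173.0, 227.0], [176.0, 263.0], [333.0, 227.0], [329.0, 263.0]]
-0.005 [[176.0, 222.0], [179.0, 258.0], [330.0, 222.0], [327.0, 258.0]]
0 [[178.0, 219.0], [180.0, 254.0], [328.0, 219.0], [325.0, 254.0]]
0.008 [[181.0, 214.0], [183.0, 247.0], [325.0, 214.0], [322.0, 247.0]]
0.021 [[185.0, 206.0], [187.0, 238.0], [320.0, 206.0], [318.0, 238.0]]
```

>>> carry_out(moves=[0.24,0,0,0,0,0.24,0,0,0,0,0.24,0,0,0,0,0.24,0,0,0,0,0.24,0,0,0,0,0.24,0,0,0,0])

```text
time: 2.45
tool_pos: [0.6071, 0.0448, 0.2985]
tool_rot: [0.129, 0.695, 0.129, -0.695]
contact_force: [0.5, -0.3, -0.2]
gripper_width: 0.237
```

Run:
```python
from h import *
im,ci=snap('wrist','w2.png'); s=status.state();print(s['gripper_width'],s['tool_pos'])
from scipy.spatial.transform import Rotation as Ro
M=Ro.from_quat(s['tool_rot'],scalar_first=True).as_matrix()
for a in (-.03,-.011,0,.008): print(a,[proj(ci,s['tool_pos']+M@np.array([a,y,z])).round(0).tolist() for y in(-.0102,.0102) for z in (-.011,.011)])
c=cv2.resize(im[180:384,120:390],None,fx=2.9,fy=2.9,interpolation=cv2.INTER_CUBIC)
cv2.imwrite('pics/w2z.png',cv2.cvtColor(c,cv2.COLOR_RGB2BGR))
```

```text
0.23849945255330207 [0.60716352 0.04481466 0.29845281]
-0.03 [[232.0, 243.0], [233.0, 283.0], [275.0, 243.0], [274.0, 283.0]]
-0.011 [[234.0, 227.0], [235.0, 263.0], [272.0, 227.0], [271.0, 263.0]]
0 [[235.0, 219.0], [235.0, 254.0], [271.0, 219.0], [270.0, 254.0]]
0.008 [[236.0, 214.0], [236.0, 247.0], [270.0, 214.0], [269.0, 247.0]]
```

View pics/w2z.png

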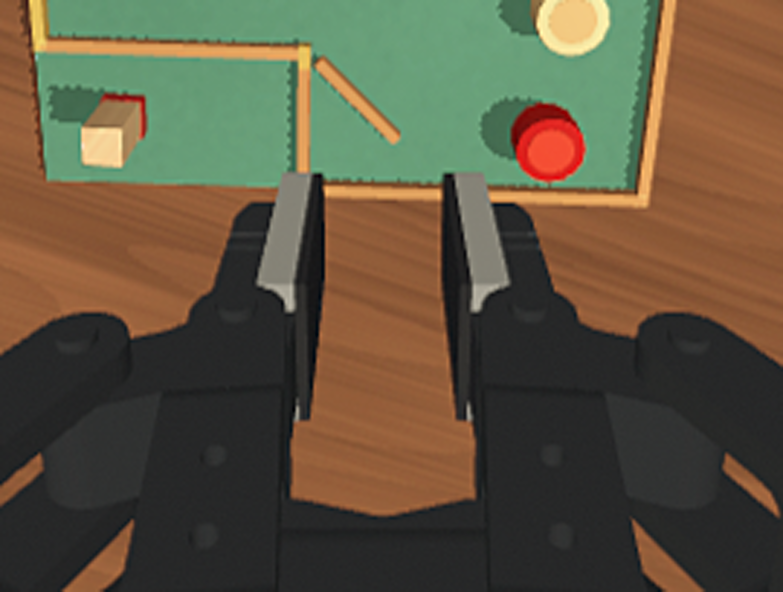

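```bash
cat >> h.py <<'E'
def go(bx,by,z,push=None):
    """shift (cm) along tool axes to board x,y (mm), world z (m); push dir angle in board deg for tool +z"""
    import pickle
    from scipy.spatial.transform import Rotation as Ro
    th,o=pickle.load(open('board.pkl','rb')); s=status.state()
    M=Ro.from_quat(s['tool_rot'],scalar_first=True).as_matrix()
    d=np.array([*tow((bx,by),th,o),z])-s['tool_pos']; sh=M.T@d*100
    cur=np.arctan2(M[1,2],M[0,2])-th
    tw=0 if push is None else (cur-np.radians(push)+np.pi)%(2*np.pi)-np.pi
    print('go',(bx,by,z),'shift cm',sh.round(2),'twist',round(tw,3),'dist',np.linalg.norm(sh).round(1))
def where():
    import pickle
    from scipy.spatial.transform import Rotation as Ro
    th,o=pickle.load(open('board.pkl','rb')); s=status.state()
    M=Ro.from_quat(s['tool_rot'],scalar_first=True).as_matrix()
    print('t',round(s['time'],2),'board xy',tob(s['tool_pos'],th,o).round(1),'z',s['tool_pos'][2].round(4),'pushdir',np.degrees(np.arctan2(M[1,2],M[0,2])-th).round(1)%360,'F',s['contact_force'].round(1),'j6',s['joint_pos'][5].round(2),'w',s['gripper_width'].round(3))
E
python3 -c "
from h import *
where(); go(101,-111,.1,143)"
```

```text
Traceback (most recent call last):
  File "h.py", line 38, in where
    print('t',round(s['time'],2),'board xy',tob(s['tool_pos'],th,o).round(1),'z',s['tool_pos'][2].round(4),'pushdir',np.degrees(np.arctan2(M[1,2],M[0,2])-th).round(1)%360,'F',s['contact_force'].round(1),'j6',s['joint_pos'][5].round(2),'w',s['gripper_width'].round(3))
                                                                                                                                                                                                                                               ^^^^^^^^^^^^^^^^^^^^^^^^
AttributeError: 'float' object has no attribute 'round'
```

```bash
sed -i "s/s\['gripper_width'\].round(3)/round(s['gripper_width'],3)/" h.py
python3 -c "
from h import *
where(); go(101,-111,.1,143)"
```

```text
t 2.5 board xy [ 49. -15.] z 0.2985 pushdir 182.0 F [-0.2 -0.   0.6] j6 1.15 w 0.238
go (101, -111, 0.1) shift cm [19.85  9.78 -4.85] twist 0.681 dist 22.7
```

>>> carry_out(moves=[0.24,19.8,9.8,-4.8,0.68,0.24,19.8,9.8,-4.8,0.68,0.24,19.8,9.8,-4.8,0.68,0.24,19.8,9.8,-4.8,0.68,0.24,19.8,9.8,-4.8,0.68,0.24,19.8,9.8,-4.8,0.68,0.24,19.8,9.8,-4.8,0.68,0.24,19.8,9.8,-4.8,0.68,0.24,19.8,9.8,-4.8,0.68])

```text
time: 3.25
tool_pos: [0.6882, -0.0289, 0.1026]
tool_rot: [-0.109, 0.7, -0.109, -0.698]
contact_force: [-0.2, -0.2, -1.2]
gripper_width: 0.238
```

Run:
```python
from h import *
where()
i1,c1=snap('side','s3.png'); i2,c2=snap('scene','c3.png'); i3,c3=snap('wrist','w3.png')
s=status.state();p=s['tool_pos']
out=[]
for im,ci in((i1,c1),(i2,c2)):
    u,v=proj(ci,p-[0,0,.008]).astype(int); print(u,v, proj(ci,p+[0,0,.02]))
    out.append(cv2.resize(im[v-45:v+35,u-40:u+40],(390,390),interpolation=cv2.INTER_CUBIC))
cv2.imwrite('pics/z3.png',cv2.cvtColor(np.hstack(out),cv2.COLOR_RGB2BGR))
```

```text
t 3.25 board xy [ 101.6 -111.1] z 0.1026 pushdir 143.2 F [-0.2 -0.2 -1.2] j6 1.73 w 0.238
311 181 [312.17111066 171.85778358]
231 200 [231.46378662 193.72945244]
```

View pics/z3.png

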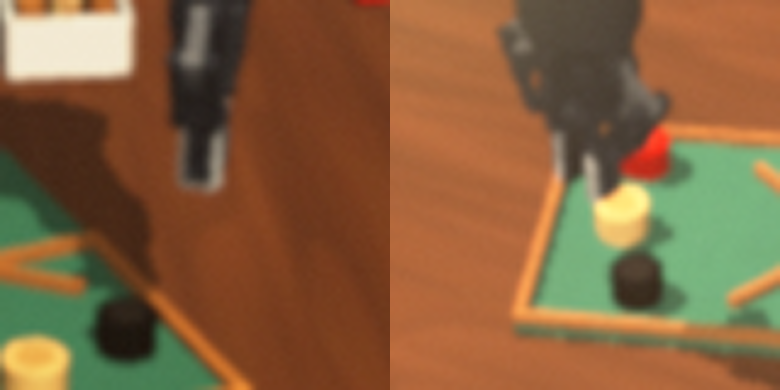

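View pics/w3.png

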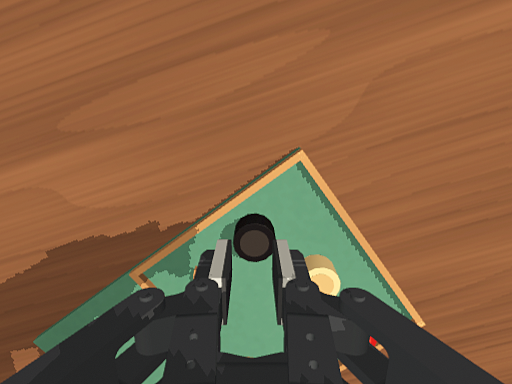

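>>> carry_out(moves=[0.24,3.5,0,0,0,0.24,6,0,0,0,0.24,7.1,0,0,0,0.24,7.1,0,0,0,0.24,7.1,0,0,0])

```text
time: 3.82
tool_pos: [0.6874, -0.029, 0.0302]
tool_rot: [-0.11, 0.699, -0.11, -0.698]
contact_force: [-0.1, 0.4, 0.3]
gripper_width: 0.243
```

Run:
```python
from h import *
where()
i1,c1=snap('side','s4.png'); i2,c2=snap('scene','c4.png'); i3,c3=snap('wrist','w4.png')
s=status.state();p=s['tool_pos']
out=[]
for im,ci in((i1,c1),(i2,c2)):
    u,v=proj(ci,p).astype(int); print(u,v, [proj(ci,p+[0,0,a]).round(1).tolist() for a in(-.008,.008,.02)])
    out.append(cv2.resize(im[v-35:v+25,u-30:u+30],(390,390),interpolation=cv2.INTER_CUBIC))
cv2.imwrite('pics/z4.png',cv2.cvtColor(np.hstack(out),cv2.COLOR_RGB2BGR))
```

```text
t 3.82 board xy [ 100.8 -110.9] z 0.0302 pushdir 143.1 F [-0.1  0.4  0.3] j6 1.73 w 0.243
310 201 [[310.8, 204.1], [311.0, 199.1], [311.2, 195.3]]
232 216 [[232.5, 218.2], [232.3, 214.4], [232.2, 211.5]]
```

View pics/z4.png

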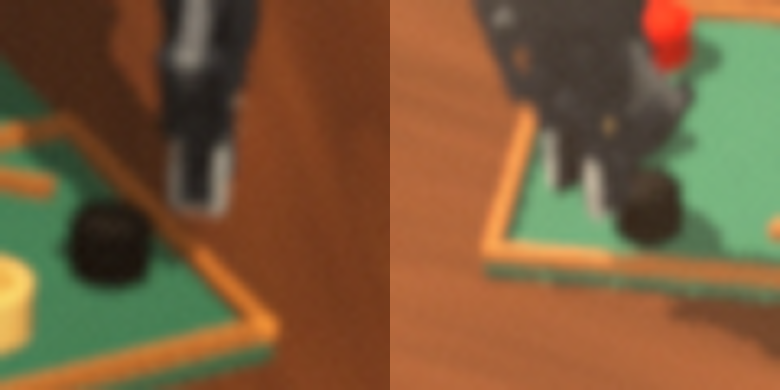

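View pics/w4.png

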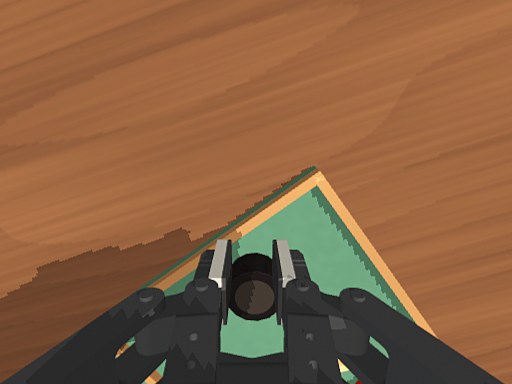

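>>> carry_out(moves=[0.24,0.2,0,0,0,0.24,0.4,0,0,0,0.24,0.6,0,0,0])

```text
time: 4.22
tool_pos: [0.6877, -0.0293, 0.0241]
tool_rot: [-0.11, 0.699, -0.11, -0.698]
contact_force: [-0.2, 0.8, 1.4]
gripper_width: 0.24
```

>>> carry_out(moves=[0.24,0.2,0,0,0,0.24,0.4,0,0,0,0.24,0.4,0,0,0])

```text
time: 4.47
tool_pos: [0.6867, -0.0291, 0.0185]
tool_rot: [0.11, -0.698, 0.11, 0.699]
contact_force: [-0.2, -0.2, 1.0]
gripper_width: 0.243
```

Run:
```python
from h import *
where()
i1,c1=snap('side','s5.png'); i2,c2=snap('scene','c5.png'); i3,c3=snap('wrist','w5.png')
s=status.state();p=s['tool_pos']
out=[]
for im,ci in((i1,c1),(i2,c2)):
    u,v=proj(ci,p).astype(int); print(u,v, [proj(ci,p+[0,0,a]).round(1).tolist() for a in(-.008,.008,.02)])
    out.append(cv2.resize(im[v-35:v+25,u-30:u+30],(390,390),interpolation=cv2.INTER_CUBIC))
cv2.imwrite('pics/z5.png',cv2.cvtColor(np.hstack(out),cv2.COLOR_RGB2BGR))
```

```text
t 4.47 board xy [ 100.1 -110.8] z 0.0185 pushdir 143.1 F [-0.2 -0.2  1. ] j6 1.73 w 0.243
309 205 [[309.9, 208.1], [310.1, 203.1], [310.3, 199.4]]
232 218 [[233.0, 220.9], [232.8, 217.1], [232.7, 214.3]]
```

View pics/z5.png

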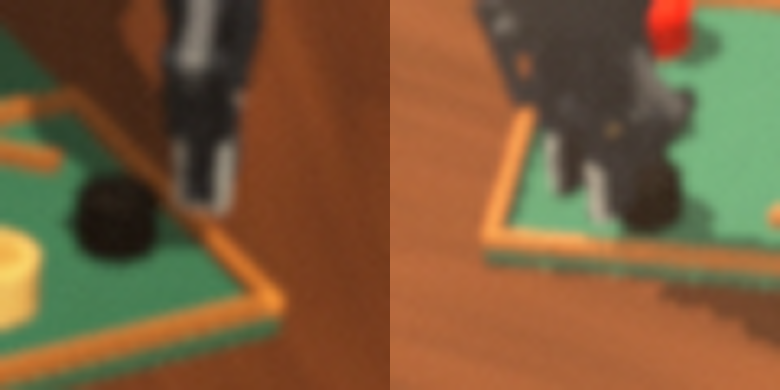

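View pics/w5.png

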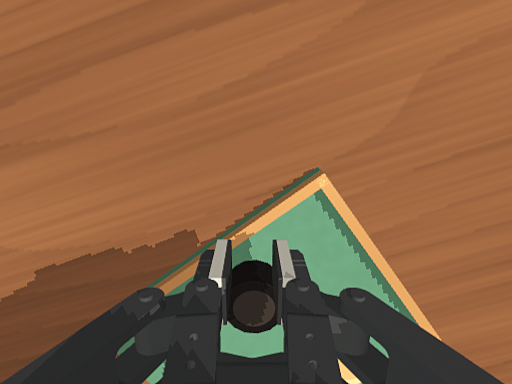

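>>> carry_out(moves=[0.24,0.2,0,0,0,0.24,0.4,0,0,0,0.24,0.4,0,0,0])

```text
time: 4.87
tool_pos: [0.6869, -0.0291, 0.0148]
tool_rot: [0.11, -0.698, 0.11, 0.699]
contact_force: [-0.4, 0.4, 0.0]
gripper_width: 0.243
```

>>> carry_out(moves=[0.24,0.2,0,0,0,0.24,0.3,0,0,0,0.24,0.3,0,0,0])

```text
time: 5.12
tool_pos: [0.6869, -0.0291, 0.012]
tool_rot: [0.11, -0.698, 0.11, 0.699]
contact_force: [-0.9, -0.0, 0.9]
gripper_width: 0.241
```

Run:
```python
from h import *
where()
i1,c1=snap('side','s6.png')
s=status.state();p=s['tool_pos']
out=[]
for im,ci in((i1,c1),):
    u,v=proj(ci,p).astype(int); print(u,v, [proj(ci,p+[0,0,a]).round(1).tolist() for a in(-.008,.008,.02)])
    out.append(cv2.resize(im[v-35:v+25,u-30:u+30],(560,560),interpolation=cv2.INTER_CUBIC))
cv2.imwrite('pics/z6.png',cv2.cvtColor(np.hstack(out),cv2.COLOR_RGB2BGR))
```

```text
t 5.12 board xy [ 100.3 -110.9] z 0.012 pushdir 143.1 F [-0.9 -0.   0.9] j6 1.73 w 0.241
309 207 [[309.7, 210.2], [309.9, 205.3], [310.1, 201.6]]
```

View pics/z6.png

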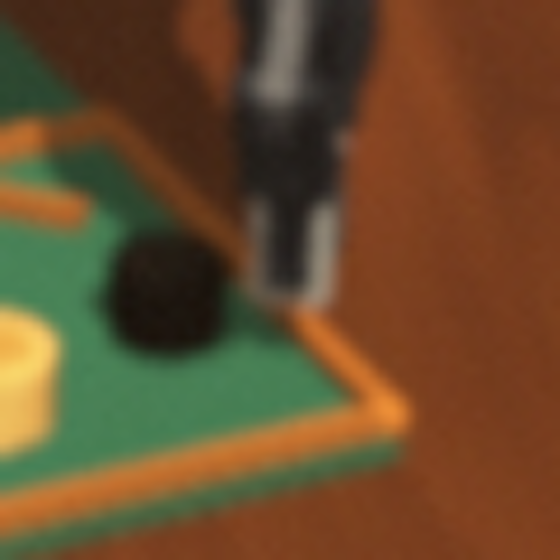

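>>> carry_out(moves=[0.24,0.1,0,0,0,0.24,0.2,0,0,0,0.24,0.2,0,0,0])

```text
time: 5.42
tool_pos: [0.6871, -0.0292, 0.0102]
tool_rot: [0.11, -0.698, 0.11, 0.699]
contact_force: [0.5, -0.4, 0.5]
gripper_width: 0.242
```

>>> carry_out(moves=[0.24,0.1,0,0,0,0.24,0.2,0,0,0,0.24,0.2,0,0,0])

```text
time: 5.67
tool_pos: [0.6871, -0.0292, 0.0081]
tool_rot: [0.11, -0.698, 0.11, 0.699]
contact_force: [0.4, -0.8, -0.1]
gripper_width: 0.243
```

>>> carry_out(moves=[0.24,0.1,0,0,0,0.24,0.2,0,0,0,0.24,0.2,0,0,0])

```text
time: 5.92
tool_pos: [0.687, -0.0291, 0.0061]
tool_rot: [0.11, -0.698, 0.11, 0.699]
contact_force: [-0.2, -0.4, 0.7]
gripper_width: 0.238
```

>>> carry_out(moves=[0.24,0.1,0,0,0,0.24,0.2,0,0,0,0.24,0.2,0,0,0])

```text
time: 6.17
tool_pos: [0.687, -0.0292, 0.0041]
tool_rot: [0.11, -0.698, 0.11, 0.699]
contact_force: [0.3, -0.3, 0.5]
gripper_width: 0.243
```

Run:
```python
from h import *
where()
i1,c1=snap('side','s7.png')
i2,c2=snap('scene','c7.png')
s=status.state();p=s['tool_pos']
out=[]
for im,ci in((i1,c1),(i2,c2)):
    u,v=proj(ci,p).astype(int); print(u,v, [proj(ci,p+[0,0,a]).round(1).tolist() for a in(-.008,.008,.02)])
    out.append(cv2.resize(im[v-30:v+20,u-25:u+25],(390,390),interpolation=cv2.INTER_CUBIC))
cv2.imwrite('pics/z7.png',cv2.cvtColor(np.hstack(out),cv2.COLOR_RGB2BGR))
```

```text
t 6.17 board xy [ 100.4 -111. ] z 0.0041 pushdir 143.1 F [ 0.3 -0.3  0.5] j6 1.73 w 0.243
309 210 [[309.6, 212.6], [309.9, 207.7], [310.1, 204.0]]
233 222 [[233.2, 224.3], [233.0, 220.6], [232.9, 217.8]]
```

View pics/z7.png

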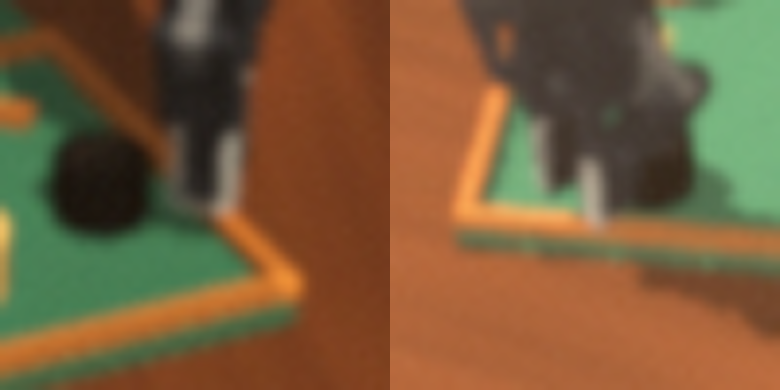

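Run:
```python
from h import *
import pickle
th,o=pickle.load(open('board.pkl','rb'))
a,b=imaging.camera_info('side'),imaging.camera_info('scene')
P=lambda c:np.array(c['K'])@np.hstack([np.array(c['R']),np.array(c['t']).reshape(3,1)])
def tri(p,q):
    X=cv2.triangulatePoints(P(a),P(b),np.array(p,float).reshape(2,1),np.array(q,float).reshape(2,1)).ravel();X=X[:3]/X[3]
    print(X.round(4),tob(X,th,o).round(1),proj(a,X).round(1),proj(b,X).round(1))
tri((314.1,207.2),(234.9,220.8)); tri((307.5,206),(229.3,216.5))
tri((307.5,206),(234.9,220.8)); tri((314.1,207.2),(229.3,216.5))
```

```text
[ 0.694  -0.023   0.0149] [ 109.  -107.4] [312.  205.6] [233.7 221.9]
[ 0.6818 -0.0424  0.0234] [  91.2 -121.8] [308.9 207. ] [230.1 215.8]
[ 0.6834 -0.023   0.0126] [  99. -104.] [308.2 206.5] [235.3 220.4]
[ 0.6922 -0.0423  0.0256] [ 101. -125.] [312.7 206.2] [228.5 217.2]
```

>>> carry_out(moves=[0.24,0.1,0,0,0,0.24,0.2,0,0,0,0.24,0.2,0,0,0])

```text
time: 6.52
tool_pos: [0.6871, -0.0292, 0.0021]
tool_rot: [0.11, -0.698, 0.11, 0.699]
contact_force: [0.3, 0.8, 0.9]
gripper_width: 0.237
```

>>> carry_out(moves=[0.24,0.1,0,0,0,0.24,0.2,0,0,0,0.24,0.2,0,0,0])

```text
time: 6.77
tool_pos: [0.687, -0.0292, 0.0001]
tool_rot: [0.11, -0.698, 0.11, 0.699]
contact_force: [0.2, -0.6, 0.0]
gripper_width: 0.243
```

>>> carry_out(moves=[0.24,0.1,0,0,0,0.24,0.2,0,0,0,0.24,0.2,0,0,0])

```text
time: 7.02
tool_pos: [0.6871, -0.0291, -0.0019]
tool_rot: [0.11, -0.698, 0.11, 0.699]
contact_force: [-0.4, -0.2, -0.2]
gripper_width: 0.236
```

>>> carry_out(moves=[0.24,0.1,0,0,0,0.24,0.2,0,0,0,0.24,0.2,0,0,0])

```text
time: 7.27
tool_pos: [0.687, -0.0292, -0.0039]
tool_rot: [0.11, -0.698, 0.11, 0.699]
contact_force: [0.4, 0.1, 0.6]
gripper_width: 0.239
```

Run:
```python
from h import *
where()
i1,c1=snap('side','s8.png')
i2,c2=snap('wrist','w8.png')
s=status.state();p=s['tool_pos']
u,v=proj(c1,p).astype(int); print(u,v)
o=[cv2.resize(i1[v-30:v+20,u-25:u+25],(390,390),interpolation=cv2.INTER_CUBIC),cv2.resize(i2[210:340,190:320],(390,390),interpolation=cv2.INTER_CUBIC)]
cv2.imwrite('pics/z8.png',cv2.cvtColor(np.hstack(o),cv2.COLOR_RGB2BGR))
```

```text
t 7.27 board xy [ 100.4 -111. ] z -0.0039 pushdir 143.1 F [0.4 0.1 0.6] j6 1.73 w 0.239
309 212
```

View pics/z8.png

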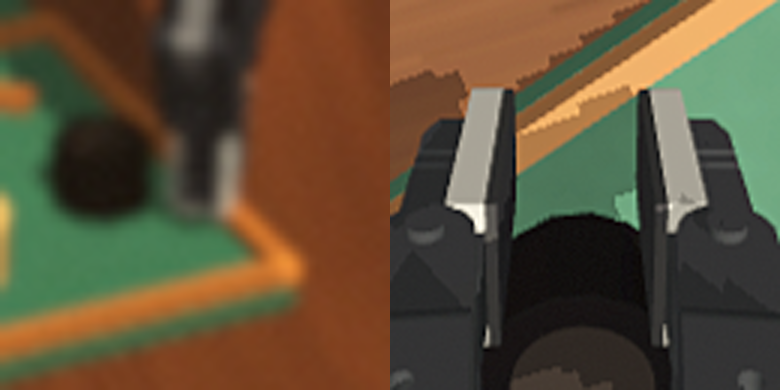

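>>> carry_out(moves=[0.24,0.1,0,0,0,0.24,0.2,0,0,0,0.24,0.2,0,0,0])

```text
time: 7.62
tool_pos: [0.6875, -0.0292, -0.0043]
tool_rot: [0.11, -0.698, 0.11, 0.699]
contact_force: [-3.2, 0.4, 5.6]
gripper_width: 0.236
```

>>> carry_out(moves=[0.24,0.1,0,0,0,0.24,0.2,0,0,0,0.24,0.2,0,0,0])

```text
time: 7.87
tool_pos: [0.6877, -0.0292, -0.0044]
tool_rot: [0.11, -0.698, 0.11, 0.699]
contact_force: [-7.4, 0.3, 12.8]
gripper_width: 0.239
```

>>> carry_out(moves=[0.24,-0.4,0,0,0,0.24,-0.8,0,0,0,0.24,-0.8,0,0,0])

```text
time: 8.12
tool_pos: [0.6879, -0.0293, 0.0014]
tool_rot: [-0.11, 0.699, -0.11, -0.698]
contact_force: [0.7, -0.9, 0.3]
gripper_width: 0.241
```

Run:
```python
from h import *
where()
# blank to (0,-35): tool center 26 behind along dir 143
d=np.array([np.cos(np.radians(143)),np.sin(np.radians(143))])
e=np.array([0,-35])-26*d; print(e); go(*e,0.0,143)
im,ci=snap('wrist','w9.png')
import pickle; th,o=pickle.load(open('board.pkl','rb'))
print([proj(ci,[*tow((70.5,-88),th,o),z]) for z in(.034,.01)])
```

```text
t 8.12 board xy [ 101.2 -111.4] z 0.0014 pushdir 143.1 F [ 0.7 -0.9  0.3] j6 1.73 w 0.241
[ 20.76452326 -50.6471906 ]
go (np.float64(20.764523261229616), np.float64(-50.647190601953255), 0.0) shift cm [ 0.12 -0.02 10.08] twist 0.002 dist 10.1
[array([252.50837309, 331.70941534]), array([252.3504495 , 302.03096706])]
```

View pics/w9.png

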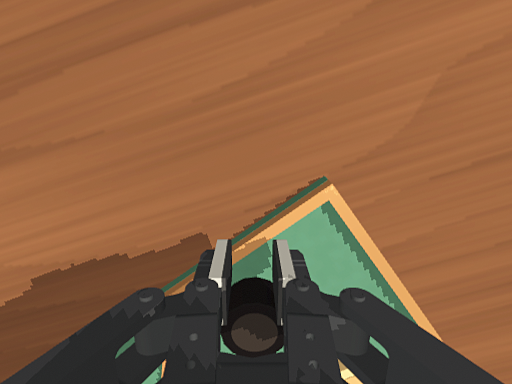

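>>> carry_out(moves=[0.24,0,0,0.6,0,0.24,0,0,1.2,0,0.24,0,0,1.8,0,0.24,0,0,2.4,0,0.24,0,0,3.0,0,0.24,0,0,3.6,0,0.24,0,0,4.2,0,0.24,0,0,4.7,0,0.24,0,0,5.2,0,0.24,0,0,5.6,0,0.24,0,0,5.8,0,0.24,0,0,5.8,0])

```text
time: 9.17
tool_pos: [0.6316, -0.0112, 0.0004]
tool_rot: [0.11, -0.698, 0.11, 0.699]
contact_force: [0.2, -0.5, 0.4]
gripper_width: 0.24
```

Run:
```python
from h import *
where()
snap('wrist','w10.png'); snap('scene','c10.png')
```

```text
t 9.17 board xy [ 53.9 -75.9] z 0.0004 pushdir 143.1 F [ 0.2 -0.5  0.4] j6 1.75 w 0.24
```

View pics/w10.png

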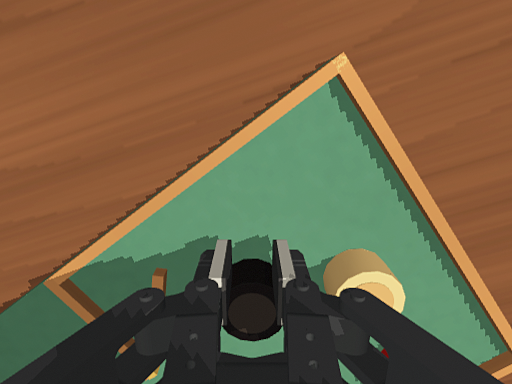

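View pics/c10.png

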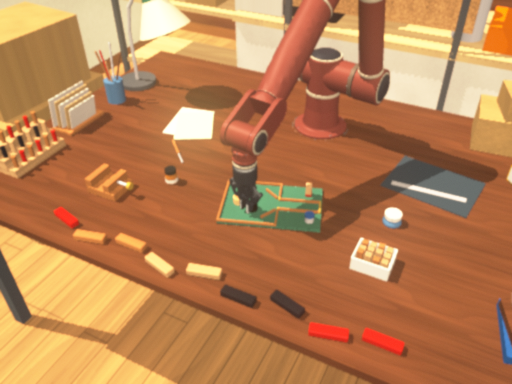

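Run:
```python
from h import *
import pickle; th,o=pickle.load(open('board.pkl','rb'))
ci=imaging.camera_info('wrist')
print(tob(cast(ci,252,314,.034),th,o)); go(21,-50.5,0.0,143)
```

```text
[ 32.95333967 -59.51909951]
go (21, -50.5, 0.0) shift cm [ 0.05 -0.06  4.21] twist 0.002 dist 4.2
```

>>> carry_out(moves=[0.24,0,0,0.6,0,0.24,0,0,1.2,0,0.24,0,0,1.8,0,0.24,0,0,2.4,0,0.24,0,0,3.0,0,0.24,0,0,3.5,0,0.24,0,0,3.9,0,0.24,0,0,4.1,0,0.24,0,0,4.1,0])

```text
time: 10.02
tool_pos: [0.5924, 0.0014, 0.0003]
tool_rot: [0.11, -0.698, 0.11, 0.699]
contact_force: [1.2, -0.1, 0.3]
gripper_width: 0.239
```

Run:
```python
from h import *
where()
snap('wrist','w11.png')
go(0,-85,0.05,90);go(0,-85,0.0,90);go(30,-58,.04,90)
```

```text
t 10.02 board xy [ 20.9 -51.2] z 0.0003 pushdir 143.1 F [ 1.2 -0.1  0.3] j6 1.76 w 0.239
go (0, -85, 0.05) shift cm [-4.97  3.96 -0.33] twist 0.927 dist 6.4
go (0, -85, 0.0) shift cm [ 0.03  3.96 -0.33] twist 0.927 dist 4.0
go (30, -58, 0.04) shift cm [-3.97 -0.   -1.11] twist 0.927 dist 4.1
```

View pics/w11.png

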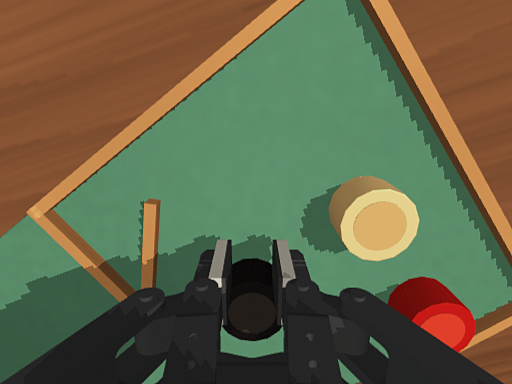

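>>> carry_out(moves=[0.24,0,0,-0.8,0,0.24,-1.5,0,-1.2,0,0.24,-3.2,0.4,-1.2,0.1,0.24,-3.5,2.8,0.6,0.93,0.24,-3.5,2.8,0.6,0.93,0.24,-3.5,2.8,0.6,0.93,0.24,-3.5,2.8,0.6,0.93,0.24,-3.5,2.8,0.6,0.93,0.24,-3.5,2.8,0.6,0.93,0.24,-3.5,2.8,0.6,0.93,0.24,-3.5,2.8,0.6,0.93,0.24,-3.5,2.8,0.6,0.93])

```text
time: 11.07
tool_pos: [0.5792, -0.0238, 0.0354]
tool_rot: [-0.411, 0.575, -0.411, -0.575]
contact_force: [-0.0, 0.2, 0.5]
gripper_width: 0.238
```

Run:
```python
from h import *
where()
snap('wrist','w12.png')
go(0,-70,0.0,90)
```

```text
t 11.07 board xy [  0.2 -70.7] z 0.0354 pushdir 89.9 F [-0.   0.2  0.5] j6 2.64 w 0.238
go (0, -70, 0.0) shift cm [3.54 0.01 0.07] twist -0.002 dist 3.5
```

View pics/w12.png

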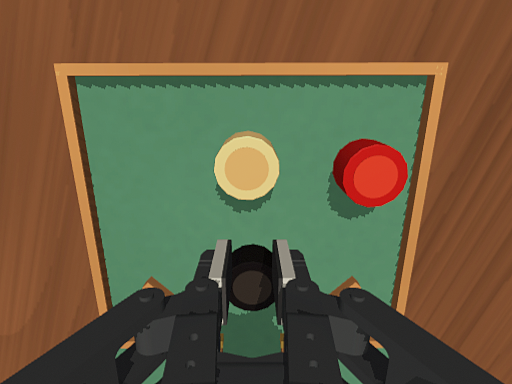

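>>> carry_out(moves=[0.24,2.5,0,0,0,0.24,3.5,0,0,0,0.24,3.5,0,0.3,0,0.24,3.5,0,0.9,0,0.24,3.5,0,1.5,0,0.24,3.5,0,2.1,0,0.24,3.5,0,2.7,0,0.24,3.5,0,3.3,0,0.24,3.5,0,3.9,0,0.24,3.5,0,4.5,0,0.24,3.5,0,4.9,0,0.24,3.5,0,5.1,0])

```text
time: 12.12
tool_pos: [0.562, 0.0253, 0.0005]
tool_rot: [-0.411, 0.575, -0.411, -0.575]
contact_force: [-0.6, 0.4, 0.2]
gripper_width: 0.24
```

Run:
```python
from h import *
where()
snap('wrist','w13.png')
go(0,33,0.0,90)
```

```text
t 12.12 board xy [ -0.  -18.7] z 0.0005 pushdir 89.8 F [-0.6  0.4  0.2] j6 2.73 w 0.24
go (0, 33, 0.0) shift cm [0.05 0.01 5.17] twist -0.003 dist 5.2
```

View pics/w13.png

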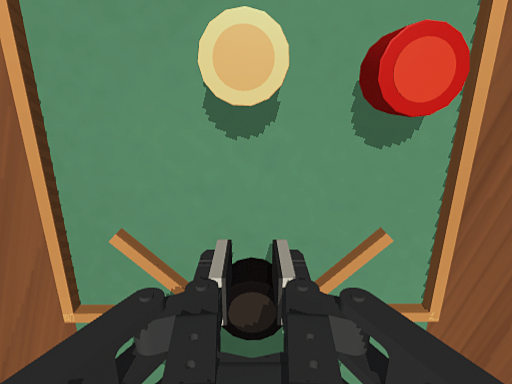

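>>> carry_out(moves=[0.24,0,0,0.6,0,0.24,0,0,1.2,0,0.24,0,0,1.8,0,0.24,0,0,2.4,0,0.24,0,0,3.0,0,0.24,0,0,3.6,0,0.24,0,0,4.2,0,0.24,0,0,4.7,0,0.24,0,0,5.0,0,0.24,0,0,5.2,0,0.24,0,0,5.2,0])

```text
time: 13.08
tool_pos: [0.5452, 0.0743, 0.0003]
tool_rot: [0.411, -0.575, 0.411, 0.575]
contact_force: [-0.1, 0.4, -0.5]
gripper_width: 0.24
```

Run:
```python
from h import *
where()
im,ci=snap('wrist','w14.png')
d=np.array([np.cos(np.radians(46.7)),np.sin(np.radians(46.7))])
print(np.array([-66,-105])-38*d)
go(*(np.array([-66,-105])-38*d),0.06,46.7); go(0,0,.06)
```

```text
t 13.08 board xy [ 0.1 33.1] z 0.0003 pushdir 89.8 F [-0.1  0.4 -0.5] j6 2.81 w 0.24
[ -92.06109741 -132.65536479]
go (np.float64(-92.0610974112403), np.float64(-132.655364790974), 0.06) shift cm [ -5.97   9.16 -16.58] twist 0.753 dist 19.9
go (0, 0, 0.06) shift cm [-5.97 -0.   -3.28] twist 0 dist 6.8
```

View pics/w14.png

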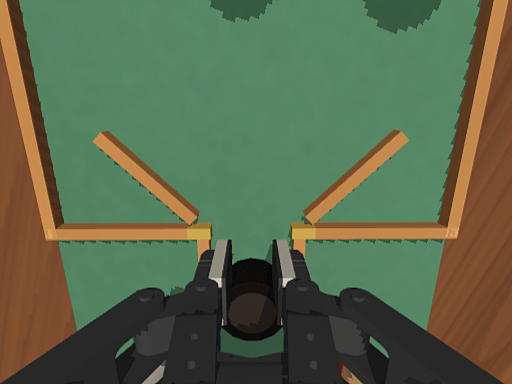

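>>> carry_out(moves=[0.24,0,0,-1,0,0.24,-2.5,0,-2,0,0.24,-5.5,0,-3,-0.1,0.24,-6,4,-7,-2.39,0.24,-6,9.2,-12,-2.39,0.24,-6,9.2,-16.6,-2.39,0.24,-6,9.2,-16.6,-2.39,0.24,-6,9.2,-16.6,-2.39,0.24,-6,9.2,-16.6,-2.39,0.24,-6,9.2,-16.6,-2.39,0.24,-6,9.2,-16.6,-2.39,0.24,-6,9.2,-16.6,-2.39])

```text
time: 14.13
tool_pos: [0.5118, -0.1142, 0.0604]
tool_rot: [0.02, -0.707, 0.02, 0.707]
contact_force: [-0.0, -0.9, -0.0]
gripper_width: 0.243
```

Run:
```python
from h import *
where()
go(-92,-132.7,0.04,226.7)
```

```text
t 14.13 board xy [ -92.9 -134.2] z 0.0604 pushdir 157.7 F [-0.  -0.9 -0. ] j6 1.27 w 0.243
go (-92, -132.7, 0.04) shift cm [ 2.04 -0.18 -0.03] twist -1.205 dist 2.0
```

>>> carry_out(moves=[0.24,0,-0.2,0,-1.2,0.24,0,-0.2,0,-1.2,0.24,0,-0.2,0,-1.2,0.24,0,-0.2,0,-1.2,0.24,0,-0.2,0,-1.2,0.24,0,-0.2,0,-1.2,0.24,0,-0.2,0,-1.2,0.24,0,-0.2,0,-1.2,0.24,0,-0.2,0,-1.2,0.24,0,-0.2,0,-1.2,0.24,0,-0.2,0,-1.2])

```text
time: 15.05
tool_pos: [0.512, -0.1118, 0.0604]
tool_rot: [-0.381, -0.596, -0.381, 0.596]
contact_force: [0.8, -0.4, -0.3]
gripper_width: 0.241
```

Run:
```python
from h import *
where()
im,ci=snap('wrist','w15.png')
go(-92,-132.7,0.0,226.7)
```

```text
t 15.05 board xy [ -92. -132.] z 0.0604 pushdir 226.2 F [ 0.8 -0.4 -0.3] j6 0.08 w 0.241
go (-92, -132.7, 0.0) shift cm [6.04 0.05 0.06] twist -0.012 dist 6.0
```

View pics/w15.png

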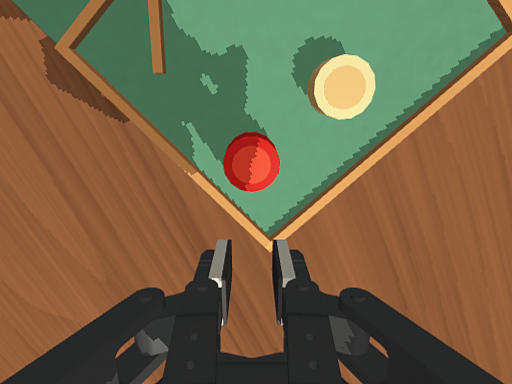

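Run:
```python
from h import *
import pickle; th,o=pickle.load(open('board.pkl','rb'))
ci=imaging.camera_info('wrist')
r=tob(cast(ci,252,164,.034),th,o);print(r, tob(cast(ci,345,87,.034),th,o))
v=np.array([0,-36])-r;print(np.degrees(np.arctan2(v[1],v[0])),np.hypot(*v)); ang=np.arctan2(v[1],v[0])
go(*(r-38*v/np.hypot(*v)),0,180+np.degrees(ang)); go(*(np.array([0,-36])-26.5*v/np.hypot(*v)),0)
```

```text
[ -66.1342398  -105.11896252] [   3.8281623  -109.71292401]
46.26417903867656 95.66174080828189
go (np.float64(-92.40494208113667), np.float64(-132.57529515814127), 0) shift cm [6.04 0.01 0.08] twist -0.004 dist 6.0
go (np.float64(-18.32035816937673), np.float64(-55.14717933654332), 0) shift cm [  6.04  -0.04 -10.64] twist 0 dist 12.2
```

>>> carry_out(moves=[0.24,3,0,0,0,0.24,5,0,0,0,0.24,6,0,0,0,0.24,6,0,-0.4,0,0.24,6,0,-1.0,0,0.24,6,0,-1.6,0,0.24,6,0,-2.2,0,0.24,6,0,-2.8,0,0.24,6,0,-3.4,0,0.24,6,0,-4.0,0,0.24,6,0,-4.4,0,0.24,6,0,-4.6,0])

```text
time: 16.1
tool_pos: [0.5318, -0.0686, 0.0007]
tool_rot: [0.381, 0.596, 0.381, -0.596]
contact_force: [-0.2, -2.1, 0.0]
gripper_width: 0.237
```

Run:
```python
from h import *
where()
im,ci=snap('wrist','w16.png')
go(-18.3,-55.1,0.0,226.3)
```

```text
t 16.1 board xy [-59.2 -97.6] z 0.0007 pushdir 226.2 F [-0.2 -2.1  0. ] j6 0.17 w 0.237
go (-18.3, -55.1, 0.0) shift cm [ 0.06  0.01 -5.9 ] twist -0.002 dist 5.9
```

View pics/w16.png

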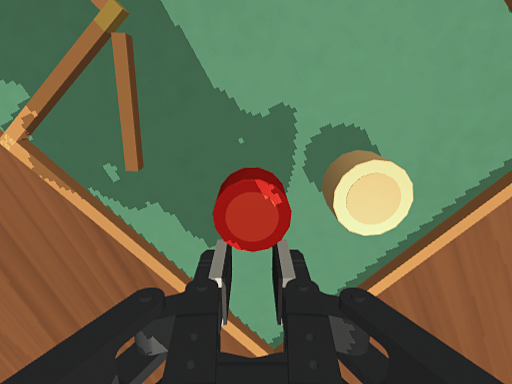

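>>> carry_out(moves=[0.24,0,0,-0.6,0,0.24,0,0,-1.2,0,0.24,0,0,-1.8,0,0.24,0,0,-2.4,0,0.24,0,0,-3.0,0,0.24,0,0,-3.6,0,0.24,0,0,-4.2,0,0.24,0,0,-4.8,0,0.24,0,0,-5.4,0,0.24,0,0,-5.7,0,0.24,0,0,-5.9,0,0.24,0,0,-5.9,0])

```text
time: 17.15
tool_pos: [0.5563, -0.0152, 0.0004]
tool_rot: [0.381, 0.596, 0.381, -0.596]
contact_force: [0.4, 0.1, 0.9]
gripper_width: 0.241
```

Run:
```python
from h import *
where()
im,ci=snap('wrist','w17.png')
go(0,-71,0.035,270)
```

```text
t 17.15 board xy [-18.6 -55.2] z 0.0004 pushdir 226.2 F [0.4 0.1 0.9] j6 0.27 w 0.241
go (0, -71, 0.035) shift cm [-3.47  2.44 -0.17] twist -0.765 dist 4.2
```

View pics/w17.png

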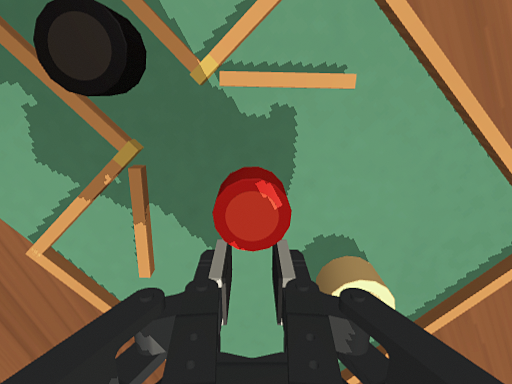

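>>> carry_out(moves=[0.24,0,0,0.8,0,0.24,-1.5,0,1.2,0,0.24,-3.2,0.3,1.2,-0.1,0.24,-3.5,2.4,-0.2,-0.76,0.24,-3.5,2.4,-0.2,-0.76,0.24,-3.5,2.4,-0.2,-0.76,0.24,-3.5,2.4,-0.2,-0.76,0.24,-3.5,2.4,-0.2,-0.76,0.24,-3.5,2.4,-0.2,-0.76,0.24,-3.5,2.4,-0.2,-0.76,0.24,-3.5,2.4,-0.2,-0.76])

```text
time: 18.12
tool_pos: [0.5785, -0.0244, 0.0353]
tool_rot: [0.574, 0.412, 0.574, -0.413]
contact_force: [-0.4, 1.0, -0.5]
gripper_width: 0.242
```

Run:
```python
from h import *
where()
im,ci=snap('wrist','w18.png')
go(0,-71,0.0,270); go(0,33,0)
```

```text
t 18.12 board xy [ -0.7 -71.1] z 0.0353 pushdir 269.6 F [-0.4  1.  -0.5] j6 -0.5 w 0.242
go (0, -71, 0.0) shift cm [ 3.53  0.06 -0.  ] twist -0.007 dist 3.5
go (0, 33, 0) shift cm [ 3.53e+00 -1.00e-02 -1.04e+01] twist 0 dist 11.0
```

View pics/w18.png

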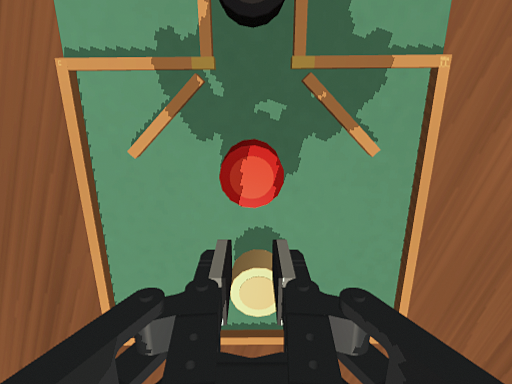

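>>> carry_out(moves=[0.24,2.5,0,0,0,0.24,3.5,0,0,0,0.24,3.5,0,-0.3,0,0.24,3.5,0,-0.9,0,0.24,3.5,0,-1.5,0,0.24,3.5,0,-2.1,0,0.24,3.5,0,-2.7,0,0.24,3.5,0,-3.3,0,0.24,3.5,0,-3.9,0,0.24,3.5,0,-4.5,0,0.24,3.5,0,-4.9,0,0.24,3.5,0,-5.1,0])

```text
time: 19.17
tool_pos: [0.5622, 0.0251, 0.0005]
tool_rot: [0.575, 0.412, 0.575, -0.412]
contact_force: [1.8, -0.4, 0.4]
gripper_width: 0.241
```

Run:
```python
from h import *
where()
snap('wrist','w19.png')
go(0,33,0.0,270)
```

```text
t 19.17 board xy [  0.1 -18.9] z 0.0005 pushdir 269.7 F [ 1.8 -0.4  0.4] j6 -0.41 w 0.241
go (0, 33, 0.0) shift cm [ 0.04 -0.03 -5.19] twist -0.005 dist 5.2
```

View pics/w19.png

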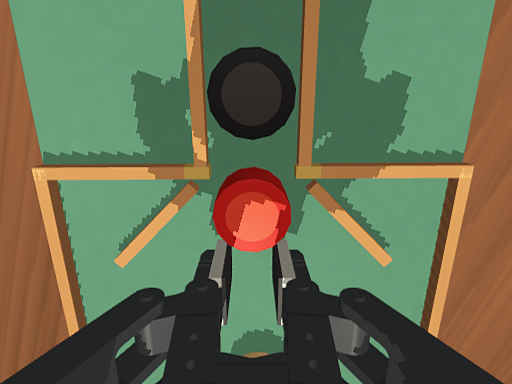

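>>> carry_out(moves=[0.24,0,0,-0.6,0,0.24,0,0,-1.2,0,0.24,0,0,-1.8,0,0.24,0,0,-2.4,0,0.24,0,0,-3.0,0,0.24,0,0,-3.6,0,0.24,0,0,-4.2,0,0.24,0,0,-4.7,0,0.24,0,0,-5.0,0,0.24,0,0,-5.2,0,0.24,0,0,-5.2,0])

```text
time: 20.13
tool_pos: [0.5455, 0.0741, 0.0004]
tool_rot: [0.575, 0.412, 0.575, -0.412]
contact_force: [0.6, 0.1, -0.8]
gripper_width: 0.241
```

Run:
```python
from h import *
where()
snap('wrist','w20.png')
go(3.5,-146.5,0.05,270)
```

```text
t 20.13 board xy [ 0.3 32.8] z 0.0004 pushdir 269.7 F [ 0.6  0.1 -0.8] j6 -0.33 w 0.241
go (3.5, -146.5, 0.05) shift cm [-4.97  0.41 17.91] twist -0.005 dist 18.6
```

View pics/w20.png

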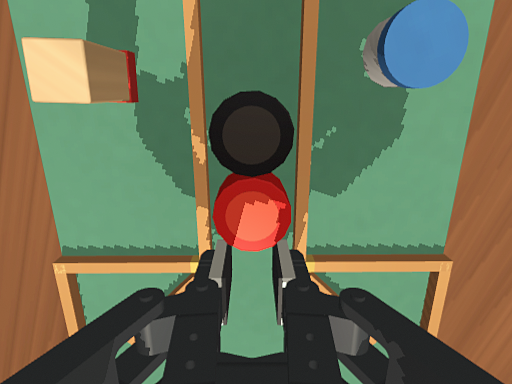

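>>> carry_out(moves=[0.24,0,0,1,0,0.24,-2.5,0,2,0,0.24,-5,0.1,4,0,0.24,-5,0.4,8,0,0.24,-5,0.4,12,0,0.24,-5,0.4,16,0,0.24,-5,0.4,17.9,0,0.24,-5,0.4,17.9,0,0.24,-5,0.4,17.9,0])

```text
time: 20.93
tool_pos: [0.607, -0.0963, 0.0503]
tool_rot: [0.574, 0.413, 0.574, -0.413]
contact_force: [0.3, 0.3, -0.1]
gripper_width: 0.24
```

Run:
```python
from h import *
where()
snap('wrist','w21.png')
go(3.3,-146.5,0.0,270); go(0,-50,0)
```

```text
t 20.93 board xy [   2.9 -148.4] z 0.0503 pushdir 269.5 F [ 0.3  0.3 -0.1] j6 -0.6 w 0.24
go (3.3, -146.5, 0.0) shift cm [ 5.    0.05 -0.05] twist -0.007 dist 5.0
go (0, -50, 0) shift cm [ 5.01 -0.35 -9.7 ] twist 0 dist 10.9
```

View pics/w21.png

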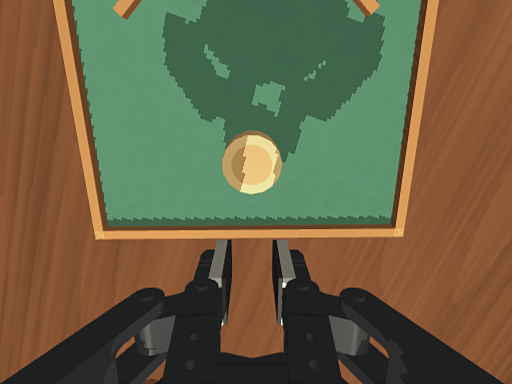

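>>> carry_out(moves=[0.24,3,0,0,0,0.24,5,0,0,0,0.24,5,0,0,0,0.24,5,0,-0.6,0,0.24,5,0,-1.2,0,0.24,5,0,-1.8,0,0.24,5,-0.05,-2.4,0,0.24,5,-0.1,-3.0,0,0.24,5,-0.1,-3.6,0,0.24,5,-0.15,-4.2,0,0.24,5,-0.15,-4.8,0,0.24,5,-0.2,-5.4,0])

```text
time: 21.98
tool_pos: [0.5877, -0.0435, 0.0006]
tool_rot: [0.575, 0.412, 0.575, -0.412]
contact_force: [1.0, -0.1, 0.5]
gripper_width: 0.241
```

Run:
```python
from h import *
where()
snap('wrist','w22.png')
go(0,-28,0.0,270)
```

```text
t 21.98 board xy [  1.8 -92.2] z 0.0006 pushdir 269.7 F [ 1.  -0.1  0.5] j6 -0.53 w 0.241
go (0, -28, 0.0) shift cm [ 0.04 -0.18 -6.31] twist -0.005 dist 6.3
```

View pics/w22.png

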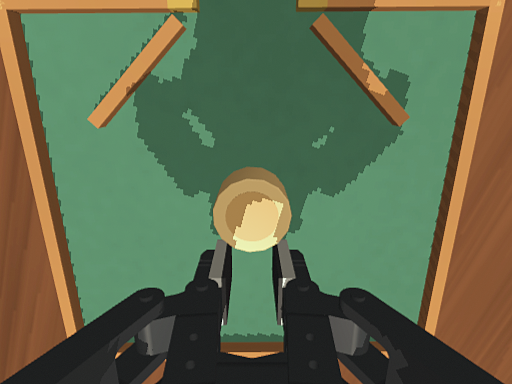

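>>> carry_out(moves=[0.24,0,0,-0.6,0,0.24,0,-0.05,-1.2,0,0.24,0,-0.1,-1.8,0,0.24,0,-0.15,-2.4,0,0.24,0,-0.15,-3.0,0,0.24,0,-0.2,-3.6,0,0.24,0,-0.2,-4.2,0,0.24,0,-0.2,-4.8,0,0.24,0,-0.2,-5.4,0,0.24,0,-0.2,-6.0,0,0.24,0,-0.2,-6.4,0,0.24,0,-0.2,-6.6,0])

```text
time: 23.03
tool_pos: [0.5644, 0.0185, 0.0004]
tool_rot: [0.575, 0.412, 0.575, -0.412]
contact_force: [-0.2, -1.1, -0.3]
gripper_width: 0.242
```

Run:
```python
from h import *
where()
snap('wrist','w23.png')
go(0,28,0.0,270)
```

```text
t 23.03 board xy [ -0. -26.] z 0.0004 pushdir 269.7 F [-0.2 -1.1 -0.3] j6 -0.43 w 0.242
go (0, 28, 0.0) shift cm [ 0.04 -0.03 -5.39] twist -0.005 dist 5.4
```

View pics/w23.png

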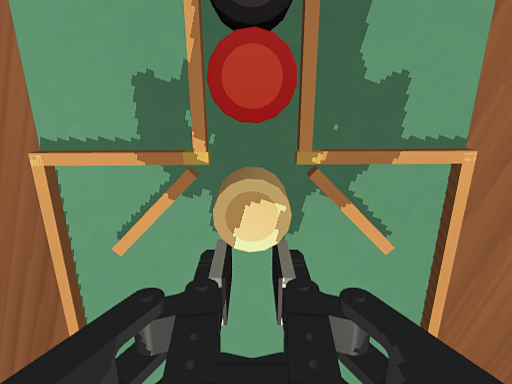

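>>> carry_out(moves=[0.24,0,0,-0.6,0,0.24,0,0,-1.2,0,0.24,0,0,-1.8,0,0.24,0,0,-2.4,0,0.24,0,0,-3.0,0,0.24,0,0,-3.6,0,0.24,0,0,-4.2,0,0.24,0,0,-4.8,0,0.24,0,0,-5.2,0,0.24,0,0,-5.4,0,0.24,0,0,-5.4,0])

```text
time: 24.0
tool_pos: [0.5471, 0.0695, 0.0004]
tool_rot: [0.575, 0.412, 0.575, -0.412]
contact_force: [-0.2, -1.2, -0.5]
gripper_width: 0.239
```

>>> carry_out(moves=[0.24,0,0,1,0,0.24,-2,0,2,0,0.24,-5,0,4,0,0.24,-8,0,6,0,0.24,-12,0,8,0,0.24,-16,0,8,0,0.24,-20,0,8,0,0.24,-24,0,8,0,0.24,-25,0,8,0,0.24,-25,0,8,0,0.24,-25,0,8,0])

```text
time: 24.92
tool_pos: [0.5732, -0.0075, 0.2505]
tool_rot: [0.575, 0.412, 0.574, -0.412]
contact_force: [-1.7, -0.3, -0.0]
gripper_width: 0.238
```

Run:
```python
from h import *
where()
im,ci=snap('wrist','w24.png'); snap('side','s24.png'); snap('scene','c24.png')
```

```text
t 24.92 board xy [ -0.1 -53.4] z 0.2505 pushdir 269.7 F [-1.7 -0.3 -0. ] j6 -0.47 w 0.238
```

View pics/w24.png

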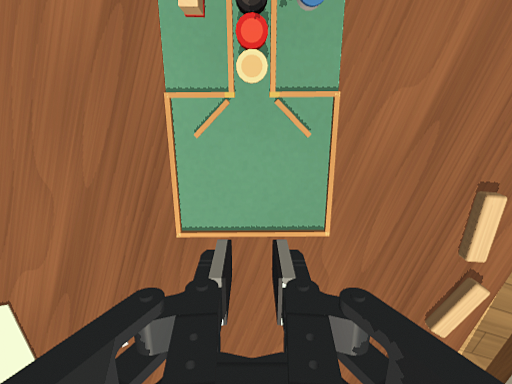

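View pics/s24.png

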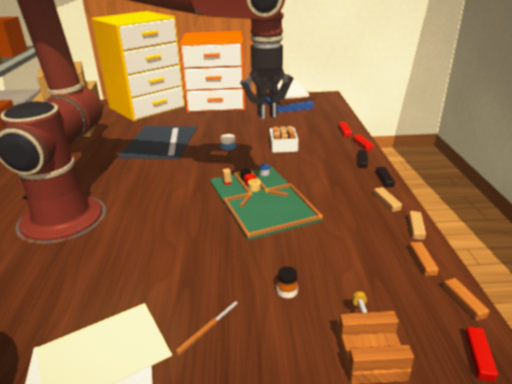

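Run:
```python
from h import *
import pickle; th,o=pickle.load(open('board.pkl','rb'))
ci=imaging.camera_info('wrist')
print('pale',tob(cast(ci,252,66,.034),th,o),'red',tob(cast(ci,252,30,.034),th,o),'gate post',tob(cast(ci,231,95,.018),th,o))
for n in('side','scene'):
    A=cv2.imread(f'pics/{n}0.png');B=cv2.imread(f'pics/{"s" if n=="side" else "c"}24.png')
    c=imaging.camera_info(n);u,v=proj(c,[*o,.02]).astype(int)
    cv2.imwrite(f'pics/cmp_{n}.png',np.hstack([cv2.resize(X[v-50:v+50,u-65:u+65],(399,307),interpolation=cv2.INTER_CUBIC) for X in(A,B)]))
a,b=[cv2.imread(f'pics/cmp_{n}.png') for n in('side','scene')]; cv2.imwrite('pics/cmp.png',np.vstack([a,b])[:600])
```

```text
pale [-1.43580036 55.55599391] red [-1.27055247 91.74634948] gate post [-26.78876701  24.6634006 ]
```

View pics/cmp.png

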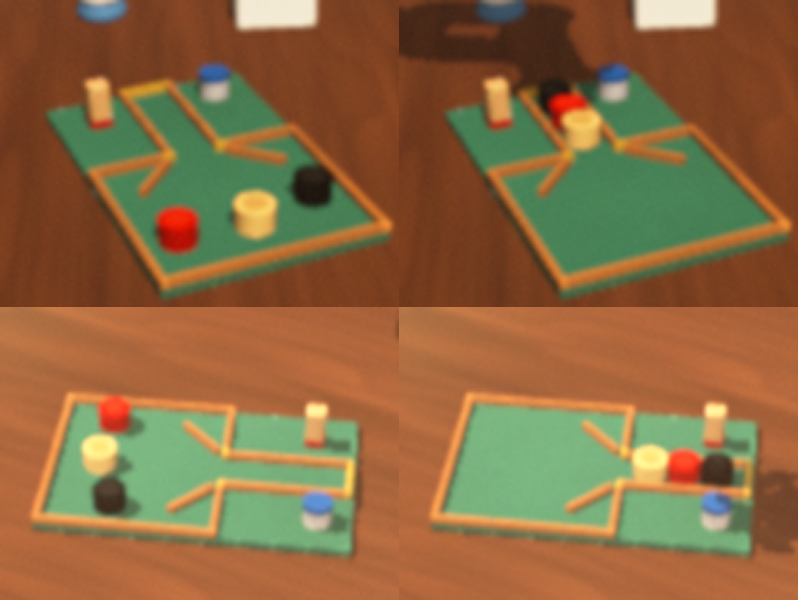

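The before-and-after comparison shows all three blanks flat in the slot in the order dark, red, pale. The stamp and tin haven't moved. The pale blank's rear edge is at y ≈ 37.5 mm, past the gate's far side at 26 mm, and the hand is clear.

```bash
python3 -c "
from h import *
print(workorder.job_done())"
```

```text
the job is handed in; nothing more can be done
None
```

All three blanks are in the slot in the order asked (dark, then red, then pale), and I handed the job in at about 25 s. I pushed each one along the board with two slightly opened fingertips. The dark and red blanks each took two pushes, one diagonally to the centre line and one straight through the gate. The pale one went nearly straight.

**Last checks:**
- **Past the gate:** the last wrist picture puts the pale blank's centre at board y ≈ 55.6 mm and the red one's at ≈ 91.7 mm. The pale blank's rear edge is therefore at ≈ 37.5 mm, beyond the gate's far side at 26 mm. The dark blank sits ahead of the red one.
- **Undisturbed:** all three blanks stand flat. The stamp and tin look unmoved in before-and-after pictures from both fixed cameras. I saw no change in the other items but did not measure them.
- **Hand clear:** the hand finished about 0.25 m above the pen, touching nothing.

**What disagreed:** the fingertips were about 22 mm behind the TCP at the opening I used, not 8 mm ahead as `manip.tcp_to_tips` says. The fixed cameras gave about 10–18 mm and the wrist camera about 26 mm. I settled it by touching a fence top lightly (about 13–15 N), then pushed with the tips about 4 mm above the fences.

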